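# Turn the display stand and point out the turtle

## Robot

A 6-joint arm with a two-finger parallel gripper is mounted at the origin on the work surface. World frame = base frame: x ahead of the robot, y to its left, z up, the work surface at z = 0. Lengths are in m, angles in rad, forces in N, time in s.
With the tool pointing down it reaches from about 0.35 to 0.775 m from the base axis. Payload 5.5 kg.
Tool frame: the origin (TCP) lies between the finger pads, 19 mm behind the fingertips; this is the grasp point; z points along the fingers, y is the line along which they close (so a half turn about z gives the same grasp; the last joint's range is limited). The gripper opens to 85 mm and grips with 20 to 120 N. Pads are 22 mm wide; open, the fingers measure 114 mm over their backs; the gripper's body (76 mm by 85 mm) begins 54 mm behind the grasp point. The pads swing forward as they close: fully open they stand 13 mm farther back than shut.
Start: joints at [1.201, 0.313, 0.046, 1.304, 0, 1.431], TCP at [0.131, 0.56, 0.25] pointing down, gripper open.
Joint ranges: [-2.76, 2.76], [-0.86, 1.69], [-1.03, 1.26], [-2.2, 2.34], [-1.47, 1.5], [-3.14, 3.14]. Speed limits (rad/s): [2.57, 2.57, 3.14, 3.14, 3.14, 3.14].

## Interface

Orientations are given as a unit quaternion [w, x, y, z].
In Python, from workcell import env, viewer, order, models gives the robot as it stands.
- The arm moves only by the tool drive_tool, never from a script. Its argument "series" is a list that holds one entry, the list of rows, each a list of 6 numbers: the shift along the tool's x, y, z each as a share of 120 mm, from -1 to 1, then the turn, a rotation vector about the tool's x, y, z each as a share of 180 degrees, from -1 to 1. A call has 1 to 20 rows; each row shifts and turns the commanded pose from where the row before left it, along the tool's axes as they then stand; what a row does not reach is not made up. A row lasts 1/8 s, in which the tool goes at most 62.5 mm and 10.7 degrees, less where a joint would pass 70% of its speed; a pose out of reach is approached as far as the arm can. A call with a number of a shift or a turn outside -1 to 1 is refused whole. A call with a gripper value outside its range is refused whole. "jaw" is the opening, from -1 (shut) to 1 (fully open), set as the call begins (left out, the last holds). The fingers move at their own pace and stop on an object; "grip_force" is the grip in N (left out, the last holds). Time passes only in rows, so rows that do not move let the fingers close. It gives the time, the measured TCP pose, the force, the opening and the grip force at its end, in the units of the state.
- env.get_state(): the state, without advancing time (a new reading comes with each control period).
- viewer.read_camera(name): name is "scene" or "top" or "wrist"; returns the picture (400x640x3 uint8, red, green, blue); there is no depth.
- viewer.camera_info(name): a dict with "intrinsics" (3x3 intrinsics, pixels), "R" (3x3) and "t" (3): a world point X has camera coordinates R X + t; the wrist camera has in their place "T_tool_cam" (4x4, takes a point from camera to tool coordinates, whose origin is the TCP and whose axes are the flange's). Camera axes: x right, y down, z forward; pixel columns grow to the right and rows downward; lengths in m; the calibration is good to about 2 mm. A picture is of the moment at which its call begins: read the wrist's pose just before it. camera_info takes no time and is no camera call.
- order.hand_in(): hands the job in; it is judged then, once.
Trained networks look in the newest picture that a camera, given by its name, has taken for a name from the list of things; names that differ only in an ending like _2 or _b are one class to them, and where a whole thing is asked for, a point or a joint stands for the part that bears it (a point fixed in the world has none). Each returns a list of dicts, best first, with "score" (0 to 1); they miss things now and then, are a little off and sometimes report something else, mostly with a low value. They report only what shows in the picture. A call takes as long as a camera call.
- models.silhouettes(label, camera): "region" (400x640 bool, what is visible of it) and "location" ([column, row] in pixels, amid what is visible of it).
The state is a dict: "clock": time; "joint_pos": joint angles; "qvel": joint speeds; "tau": joint torques, N m; "tcp_pos": TCP position; "orientation": TCP orientation; "wrist_force": force on the tool from outside, world axes, zero at the start; "ft_torque": the same for the moment, N m; "finger_gap": finger opening in m; "grip_force": force on a finger pad.
Only numpy, scipy, OpenCV 4.12 (cv2) and the standard library are available. Lean on these libraries where they do the work, as an engineer would, in place of code of your own. Each camera call takes 0.05 s, during which the arm holds its last target. There are 200 camera calls.

## Task

A visitor standing straight across the table from you has asked about the stone turtle. Push the revolving display stand round with your fingertips until the turtle has come to the visitor's side, the far side of the stand right opposite you, and let the stand come to rest; then point at the turtle, holding the fingertips about a finger's breadth above the middle of its shell, without contact, for two to three seconds. Pick nothing up, do not touch any of the four carvings, and leave the other things on the table where they are.

Things in the scene. Friction and masses are not known exactly. Their poses are not given: they have to be found in the camera images.
- display_stand: Fixed foot of the round wooden revolving stand. Origin on the table, on the vertical turning axis; x always points straight across to the visitor (world +x), y to the robot's left. Its round top is 320 mm across, upper face 46 mm above the table. Four carvings stand loose on it, within 125 mm of the axis, and ride round with it; the turtle starts left, right or on the near side.
- display_top (a joint): Angle of the round top, rad, counter-clockwise from above; turns either way, a bit stiff (0.1 N m), stays where left. Six dark pegs stand on its rim, centres 146 mm from the axis, at joint value + k x 60 deg from the stand's x axis (k 0 to 5); each 14 mm thick (knob, collar 19 mm), rising 36 mm above the top's face. Under 2 N sideways on a peg turns it.
- turtle: The stone turtle: a round domed shell about 50 mm across and 26 mm high with incised plates, a head at one end, four flippers and a stub tail; 74 mm long and about 76 mm wide over the front flippers, of the same blue-green stone as the other carvings, 90 g, loose. Origin at the centre of the shell's underside; its x axis points to the head, z up.
- turtle_top (a point): Top of the turtle's shell, on its middle, 26 mm above the stand's top (72 mm above the table); z up.
- whale: Stone whale, lying, 72 mm long, 30 mm wide (48 mm over the fins), 32 mm high, with a raised forked tail, 80 g, loose on the stand. Origin on its underside, x towards the head, z up.
- bear: Stone bear standing on four legs, 76 mm long, 23 mm wide, 41 mm high, 100 g, loose on the stand. Origin on its underside, x towards the head, z up.
- owl: Stone owl, upright, 35 mm across, 49 mm high with two ear tufts, 90 g, loose on the stand, at the start on the visitor's side. Origin on its underside, x to its face, z up.
- stone_blank: Sawn stone slab, 72 x 48 x 20 mm, loose on the table, a bystander. Origin at the centre of its underside.
- handpiece: Cream cordless carving handpiece, 155 mm long, 22 mm thick, lying on the table, a bystander. Origin on the table near its middle, x to the burr.
- calipers: Digital calipers lying flat, 210 x 70 mm, 12 mm high, a bystander. Origin on the table near the middle of the beam, x along it.
- wax_tin: Round aluminium wax tin, 72 mm across, 30 mm high, a bystander. Origin at the centre of its underside.
- dust_brush: Wooden bench brush lying bristles down, 175 mm long, 26 mm wide, 17 mm high, a bystander. Origin on the table near its middle, x to the bristles.

How it is judged:
By the outcome, as a careful person would: the job done as asked, in the order asked, and still so for the second after the job is handed in, with the robot touching nothing.
It also fails if it takes over 64 s, if anything falls off the work surface, if the arm or the gripper's body presses on something with over 40 N, if the wrist force passes 120 N, or if a joint passes its speed limit or range.

## Working session

There is one attempt and no reset: what is moved stays moved. The work goes in short steps, Python scripts to look and compute and a tool call to move; the robot and the scene stay as the last step left them, time stands still between calls to the robot, and variables do not carry over. Pictures are saved under pics/ and viewed, at most 10 in all, crops included, and the job is handed in when it is done.

Besides the shell and the picture viewer there is one more tool, called after "Emit:" in YAML: its name, and indented under it one key for each argument. drive_tool: Moves the arm, as the interface text tells. Its arguments: {"type":"object","properties":{"series":{"type":"array"},"jaw":{"type":"number"},"grip_force":{"type":"number"}},"required":["series"]}

```bash
mkdir -p pics; cat > h.py <<'E'
import numpy as np, cv2
from workcell import env, viewer, order, models
def ray(cam,uv,z):
    c=viewer.camera_info(cam);K=np.array(c["intrinsics"]);R=np.array(c["R"]);t=np.array(c["t"])
    o=-R.T@t; d=R.T@np.linalg.inv(K)@np.array([uv[0],uv[1],1.]); return o+d*(z-o[2])/d[2]
def proj(cam,X):
    c=viewer.camera_info(cam);p=np.array(c["R"])@np.array(X)+np.array(c["t"]);p=np.array(c["intrinsics"])@p;return p[:2]/p[2]
E
python3 - <<'E'
from h import *
s=env.get_state();print(s["clock"],s["tcp_pos"],s["orientation"],s["finger_gap"])
for c in ["top","scene"]:
    im=viewer.read_camera(c);cv2.imwrite(f"pics/{c}0.png",im[:,:,::-1])
    for n,z in [("turtle",.06),("whale",.06),("bear",.065),("owl",.07),("display_stand",.02),("display_top",.046),("stone_blank",.02),("handpiece",.02),("calipers",.01),("wax_tin",.03),("dust_brush",.017)]:
        for d in models.silhouettes(n,c)[:2]:
            print(c,n,round(d["score"],2),np.round(d["location"]),np.round(ray(c,d["location"],z),3), d["region"].sum())
E
```

```text
0.0 [0.1308022  0.55943984 0.24911546] [-2.36548946e-04  1.14642032e-01  9.93406452e-01 -8.77336846e-04] 0.08556161809268505
top turtle 0.72 [286. 180.] [0.589 0.1   0.06 ] 352
top turtle 0.55 [187. 160.] [0.652 0.389 0.06 ] 436
top bear 0.6 [308. 206.] [0.51  0.038 0.065] 137
top bear 0.45 [311. 184.] [0.574 0.028 0.065] 8235
top owl 0.31 [310. 204.] [0.515 0.031 0.07 ] 124
top display_stand 0.58 [311. 187.] [0.57  0.029 0.02 ] 8548
top display_top 0.84 [312. 185.] [0.575 0.026 0.046] 8367
top stone_blank 0.71 [448. 231.] [ 0.43  -0.381  0.02 ] 424
top handpiece 0.6 [459. 165.] [ 0.631 -0.423  0.02 ] 366
top handpiece 0.5 [188. 162.] [0.651 0.398 0.02 ] 476
top calipers 0.61 [179. 224.] [0.465 0.429 0.01 ] 608
top wax_tin 0.57 [198. 200.] [0.535 0.366 0.03 ] 508
top wax_tin 0.51 [306. 207.] [0.509 0.043 0.03 ] 187
top dust_brush 0.91 [190. 158.] [0.665 0.393 0.017] 492
scene turtle 0.63 [365. 233.] [0.591 0.11  0.06 ] 270
scene whale 0.69 [364. 233.] [0.595 0.107 0.06 ] 325
scene whale 0.63 [311. 213.] [ 0.58  -0.049  0.06 ] 263
scene bear 0.79 [354. 209.] [0.517 0.047 0.065] 213
scene owl 0.8 [324. 237.] [0.665 0.032 0.07 ] 244
scene display_stand 0.57 [338. 235.] [0.584 0.035 0.02 ] 6985
scene display_top 0.73 [239. 174.] [ 0.486 -0.342  0.046] 209
scene display_top 0.71 [337. 235.] [0.618 0.045 0.046] 6853
scene stone_blank 0.67 [240. 175.] [ 0.455 -0.362  0.02 ] 277
scene handpiece 0.83 [185. 201.] [ 0.646 -0.418  0.02 ] 323
scene calipers 0.92 [504. 260.] [0.472 0.439 0.01 ] 538
scene dust_brush 0.63 [474. 307.] [0.673 0.404 0.017] 759
```

View pics/top0.png

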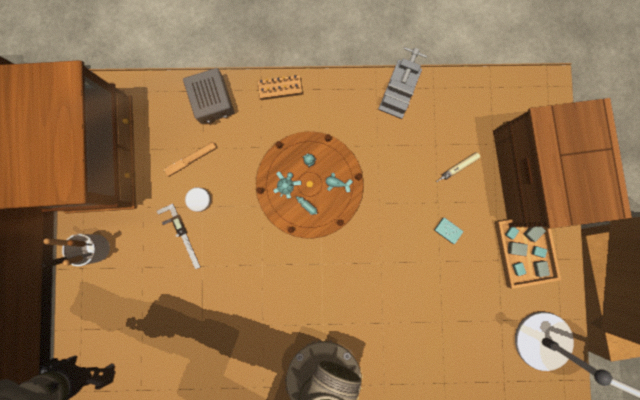

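View pics/scene0.png

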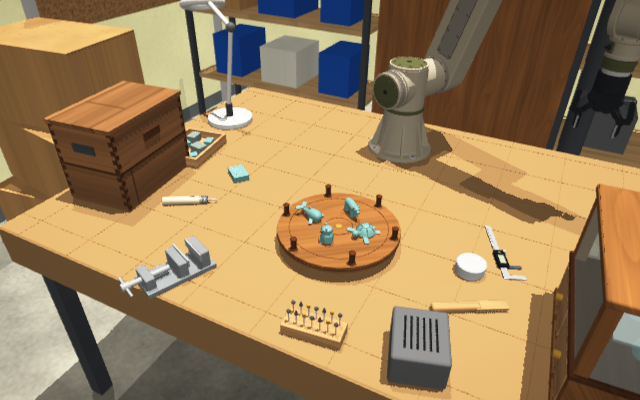

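The top view shows the stand centred near (310,184), with the turtle at left (286,185), owl far, whale right and bear near. The scene view confirms this, and the pegs are clear of the bystanders. The turtle needs about 90° clockwise. Next I'll fit the axis, pegs and turtle.

```bash
python3 - <<'E'
from h import *
from scipy.optimize import least_squares
obs={}
for c in ["top","scene"]:
    im=cv2.imread(f"pics/{c}0.png").astype(int)
    r=ray
    m=(im.max(2)<75).astype(np.uint8)
    n,l,st,ce=cv2.connectedComponentsWithStats(m)
    o=[ce[i] for i in range(1,n) if 4<st[i,4]<200 and 0.1<np.hypot(*(ray(c,ce[i],.065)[:2]-[.575,.028]))<.19]
    obs[c]=np.array(o);print(c,np.round(o,1).tolist())
def res(p,full=False):
    out=[]
    for c,o in obs.items():
        P=np.array([proj(c,[p[0]+.146*np.cos(p[2]+k*np.pi/3),p[1]+.146*np.sin(p[2]+k*np.pi/3),.066]) for k in range(6)])
        for u in o:
            d=P-u;out+=list(d[np.argmin((d**2).sum(1))])
    return np.array(out)
best=min((least_squares(res,[.575,.028,a],loss="soft_l1") for a in np.linspace(0,1,8)),key=lambda r:r.cost)
print(best.x,np.degrees(best.x[2]),np.round(best.fun,1))
ax=best.x
for k in range(6):
    a=ax[2]+k*np.pi/3;print(k,round(np.degrees(a),1),np.round(ax[:2]+.146*np.array([np.cos(a),np.sin(a)]),3))
for c,uv in [("top",(286,185)),("scene",(365,233))]:
    X=ray(c,uv,.062)[:2]-ax[:2];print(c,np.hypot(*X),np.degrees(np.arctan2(X[1],X[0])))
im=cv2.imread("pics/top0.png")[125:245,250:370];cv2.imwrite("pics/crop.png",cv2.resize(im,None,fx=5,fy=5,interpolation=cv2.INTER_CUBIC))
E
```

```text
top [[279.8, 146.2]]
scene [[327.6, 192.0], [378.1, 202.0], [286.2, 210.7], [394.0, 234.9], [293.1, 244.7], [288.5, 254.0], [293.3, 257.0], [351.3, 259.3], [297.8, 259.6]]Traceback (most recent call last):
  File "<stdin>", line 18, in <module>
  File "<stdin>", line 18, in <genexpr>
    return func(*args, **kwargs)
    result = trf(vector_fun.fun, vector_fun.jac, x0, f0, J0, lb, ub, ftol, xtol,
                 gtol, max_nfev, x_scale, loss_function, tr_solver,
                 tr_options.copy(), verbose, callback=callback_wrapped)
    return trf_no_bounds(
        fun, jac, x0, f0, J0, ftol, xtol, gtol, max_nfev, x_scale,
        loss_function, tr_solver, tr_options, verbose, callback=callback)
    J = jac(x)
    self._update_jac()
    ~~~~~~~~~~~~~~~~^^
    self.J = self.jac_wrapped(xp_copy(self.x), f0=self.f)
             ~~~~~~~~~~~~~~~~^^^^^^^^^^^^^^^^^^^^^^^^^^^^
    J, dct = approx_derivative(
             ~~~~~~~~~~~~~~~~~^
        self.fun,
        ^^^^^^^^^
    ...<2 lines>...
        **self.finite_diff_options,
        ^^^^^^^^^^^^^^^^^^^^^^^^^^^
    )
    ^
    J, _nfev 
[... 199 characters left out ...]
^^^^^
                             mf)
                             ^^^
    df = [f_eval - f0 for f_eval in f_evals]
                                    ^^^^^^^
    f = np.atleast_1d(self.fun(x, *self.args, **self.kwargs))
                      ~~~~~~~~^^^^^^^^^^^^^^^^^^^^^^^^^^^^^^
    return np.atleast_1d(self.fun(x))
                         ~~~~~~~~^^^
    return self.f(x, *self.args, **self.kwargs)
           ~~~~~~^^^^^^^^^^^^^^^^^^^^^^^^^^^^^^
  File "<stdin>", line 14, in res
  File "h.py", line 7, in proj
    c=viewer.camera_info(cam);p=np.array(c["R"])@np.array(X)+np.array(c["t"]);p=np.array(c["intrinsics"])@p;return p[:2]/p[2]
ValueError: time passes only in moves, steps and waits
```

```bash
sed -i 's/^def ray/from functools import lru_cache\ninfo=lru_cache(None)(lambda c:viewer.camera_info(c))\ndef ray/; s/c=viewer.camera_info(cam)/c=info(cam)/' h.py
cat > fit.py <<'E'
from h import *
from scipy.optimize import least_squares
obs={"top":np.array([(279.8,145.5),(328,138),(360.5,177),(341,222),(289,226),(260.5,190)]),
"scene":np.array([[327.6,191.0],[378.1,201.5],[286.2,210.2],[394.5,234.9],[293.1,244.2],[351.3,258.8]])}
def res(p):
    out=[]
    for c,o in obs.items():
        P=np.array([proj(c,[p[0]+.146*np.cos(p[2]+k*np.pi/3),p[1]+.146*np.sin(p[2]+k*np.pi/3),.066]) for k in range(6)])
        for u in o:
            d=P-u;out+=list(d[np.argmin((d**2).sum(1))])
    return np.array(out)
best=min((least_squares(res,[.575,.028,a],loss="soft_l1") for a in np.linspace(0,1,8)),key=lambda r:r.cost)
ax=best.x
print(best.x,np.degrees(best.x[2]),np.round(best.fun,1))
for k in range(6):
    a=ax[2]+k*np.pi/3;print(k,round(np.degrees(a),1),np.round(ax[:2]+.146*np.array([np.cos(a),np.sin(a)]),3))
for c,uv in [("top",(286,185)),("scene",(365,233))]:
    X=ray(c,uv,.062)[:2]-ax[:2];print(c,np.hypot(*X),np.degrees(np.arctan2(X[1],X[0])))
im=cv2.imread("pics/top0.png")[125:245,250:370];cv2.imwrite("pics/crop.png",cv2.resize(im,None,fx=5,fy=5,interpolation=cv2.INTER_CUBIC))
E
python3 fit.py
```

```text
[ 0.58137763  0.03205012 -0.40547333] -23.2319103035042 [-0.8 -2.8  0.3 -1.9 -1.6 -1.8 -0.8 -0.6  1.3  2.3 -0.8 -1.5  0.4 -1.5
  0.5 -1.5 -0.2 -2.1 -0.  -2.4 -0.4 -1.6 -0.1 -1.9]
0 -23.2 [ 0.716 -0.026]
1 36.8 [0.698 0.119]
2 96.8 [0.564 0.177]
3 156.8 [0.447 0.09 ]
4 216.8 [ 0.464 -0.055]
5 276.8 [ 0.599 -0.113]
top 0.06912623607311977 96.4621245825875
scene 0.08048805205005072 80.11532953023885
```

View pics/crop.png

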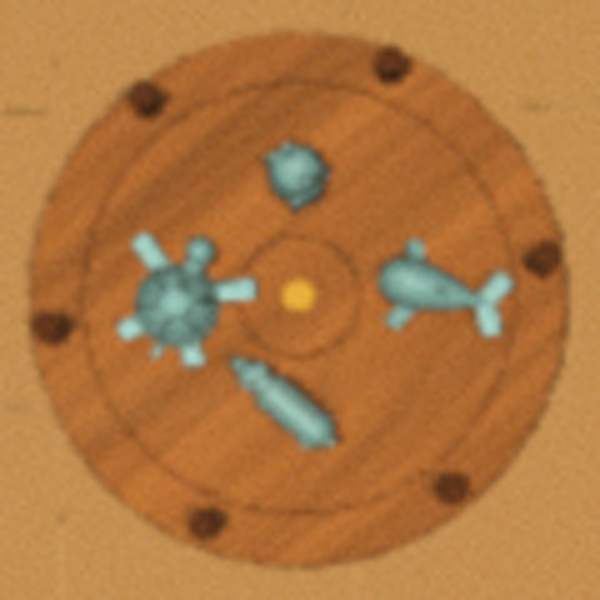

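The crop shows the turtle's shell centre at about (287,185.4) full-frame and gives sharper peg centres; the hub dot is at (309.6,184).

```bash
sed -i 's/^obs=.*/obs={"top":np.array([(279.4,144.6),(328.2,137.8),(358.6,176.6),(340.4,222.4),(291.2,229.2),(260.4,190.2)]),/; s/(286,185)/(285.3,185.3)/' fit.py
sed -i 's/,.066\])/,.068])/' fit.py
python3 - <<'E'
exec(open('fit.py').read())
for c,uv in [("top",(309.6,184)),("scene",(340,226.5))]: print("hub",c,ray(c,uv,.049))
E
```

```text
[0.57973087 0.03161196 0.64684959] 37.06175127740097 [-0.5 -1.4  0.  -1.3  0.5 -1.2  0.2 -0.6 -0.6 -0.3 -0.6 -0.9  0.3 -2.4
  0.4 -2.5 -0.2 -3.   0.2 -3.6 -0.  -2.5  0.4 -3. ]
0 37.1 [0.696 0.12 ]
1 97.1 [0.562 0.177]
2 157.1 [0.445 0.089]
3 217.1 [ 0.463 -0.056]
4 277.1 [ 0.598 -0.113]
5 337.1 [ 0.714 -0.025]
top 0.07152194665583039 95.6005951932089
scene 0.08121713098332145 79.02383761592651
hub top [0.57669401 0.03187296 0.049     ]
hub scene [0.58416253 0.0383165  0.049     ]
```

Emit:
drive_tool:
  series:
    - [[-0.242, -0.258, 0, 0, 0, 0], [-0.242, -0.258, 0, 0, 0, 0], [-0.242, -0.258, 0, 0, 0, 0], [-0.242, -0.258, 0, 0, 0, 0], [-0.242, -0.258, 0, 0, 0, 0], [-0.242, -0.258, 0, 0, 0, 0], [-0.242, -0.258, 0, 0, 0, 0], [-0.242, -0.258, 0, 0, 0, 0], [-0.242, -0.258, 0, 0, 0, 0], [-0.242, -0.258, 0, 0, 0, 0], [-0.242, -0.258, 0, 0, 0, 0], [-0.242, -0.258, 0, 0, 0, 0], [-0.242, -0.258, 0, 0, 0, 0], [-0.242, -0.258, 0, 0, 0, 0], [0, 0, 0, 0, 0, 0], [0, 0, 0, 0, 0, 0]]
  jaw: -1

```text
clock: 3.2
tcp_pos: [0.4277, 0.0454, 0.2499]
orientation: [-0.0, 0.115, 0.993, 0.0]
wrist_force: [-0.3, -0.4, 0.4]
finger_gap: -0.0002
grip_force: 0.0
```

```bash
python3 - <<'E'
from h import *
s=env.get_state();print(s["clock"],s["tcp_pos"],s["orientation"],s["finger_gap"],s["joint_pos"])
im=viewer.read_camera("wrist");cv2.imwrite("pics/w1.png",im[:,:,::-1]);print(viewer.camera_info("wrist"))
E
```

```text
3.2 [0.42771341 0.04539617 0.24988118] [-3.77838744e-04  1.14941429e-01  9.93372178e-01  2.03106011e-04] -0.00021563657955745122 [-8.16322182e-02  3.35018280e-02 -2.95098223e-01  1.24293790e+00
  4.31341881e-04  1.48759718e-01]
{'intrinsics': array([[285.47732696,   0.        , 320.3646422 ],
       [  0.        , 285.47732696, 198.87237821],
       [  0.        ,   0.        ,   1.        ]]), 'T_tool_cam': array([[ 3.18720317e-04, -9.50823957e-01, -3.09731661e-01,
         7.99517204e-02],
       [ 9.99999949e-01,  3.11498959e-04,  7.27714706e-05,
        -7.68903024e-04],
       [ 2.72882324e-05, -3.09731668e-01,  9.50824007e-01,
        -1.24248800e-01],
       [ 0.00000000e+00,  0.00000000e+00,  0.00000000e+00,
         1.00000000e+00]])}
```

View pics/w1.png

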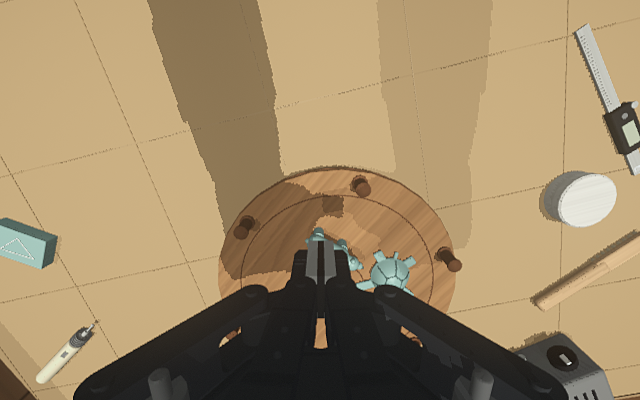

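The wrist view shows the fingers shut, peg knobs near (361,183), (246,222) and (444,253), and the turtle near (391,275).

```bash
cat >> h.py <<'E'
from scipy.spatial.transform import Rotation as Ro
KW=np.array([[285.477,0,320.365],[0,285.477,198.872],[0,0,1]])
TW=np.array([[0,-.950824,-.309732,.079952],[1,0,0,-.000769],[0,-.309732,.950824,-.124249],[0,0,0,1]])
def wray(uv,z,s):
    q=np.array(s["orientation"]);R=Ro.from_quat([q[1],q[2],q[3],q[0]]).as_matrix();p=np.array(s["tcp_pos"])
    o=p+R@TW[:3,3]; d=R@TW[:3,:3]@np.linalg.inv(KW)@np.array([uv[0],uv[1],1.]); return o+d*(z-o[2])/d[2]
E
python3 - <<'E'
from h import *
s=env.get_state()
for uv,z in [((360,181),.08),((246,221),.08),((443,253),.08),((364,195),.048),((455,268),.048),((241,238),.048),((391,276),.062)]:
    p=wray(uv,z,s)[:2]; d=p-[.578,.032]; print(uv,np.round(p,4),np.hypot(*d),np.degrees(np.arctan2(d[1],d[0])))
E
```

```text
(360, 181) [0.4329 0.087 ] 0.15517631037643062 159.22523336574275
(246, 221) [ 0.4492 -0.0449] 0.15003254411329878 -149.17170110902413
(443, 253) [0.539  0.1645] 0.13812259734121998 106.3909401939418
(364, 195) [0.46   0.0911] 0.13193444507449906 153.39051973903153
(455, 268) [0.5852 0.1886] 0.1567933714025762 87.36748619389249
(241, 238) [ 0.4806 -0.0698] 0.1408992454976997 -133.731427614362
(391, 276) [0.5683 0.1037] 0.07231412950077976 97.69046737145716
```

Emit:
drive_tool:
  series:
    - [[0, 0, 0.365, 0, 0, 0], [0, 0, 0.365, 0, 0, 0], [0, 0, 0.365, 0, 0, 0], [0, 0, 0.365, 0, 0, 0], [0, 0, 0, 0, 0, 0], [0, 0.044, 0, 0, 0, 0], [0, 0.044, 0, 0, 0, 0], [0, 0.044, 0, 0, 0, 0], [0, 0.044, 0, 0, 0, 0], [-0.0017, 0.0654, 0, 0, 0, 0.01667], [-0.0017, 0.0654, 0, 0, 0, 0.01667], [-0.0017, 0.0654, 0, 0, 0, 0.01667], [-0.0017, 0.0654, 0, 0, 0, 0.01667], [-0.0017, 0.0654, 0, 0, 0, 0.01667], [-0.0017, 0.0654, 0, 0, 0, 0.01667]]

```text
clock: 5.12
tcp_pos: [0.4509, 0.1096, 0.0751]
orientation: [0.0, 0.27, 0.963, -0.0]
wrist_force: [-1.0, -0.8, 0.4]
finger_gap: -0.0001
grip_force: 0.4
```

```bash
python3 - <<'E'
from h import *
s=env.get_state();print(s["clock"],s["tcp_pos"],s["orientation"],s["wrist_force"])
im=viewer.read_camera("top");cv2.imwrite("pics/t2.png",cv2.resize(im[125:245,250:370,::-1],None,fx=5,fy=5,interpolation=cv2.INTER_CUBIC))
E
```

```text
5.125 [0.45087507 0.10957162 0.07505363] [ 1.79079720e-04  2.69544386e-01  9.62987944e-01 -1.10006158e-04] [-1.04432769 -0.77899435  0.40254636]
```

View pics/t2.png

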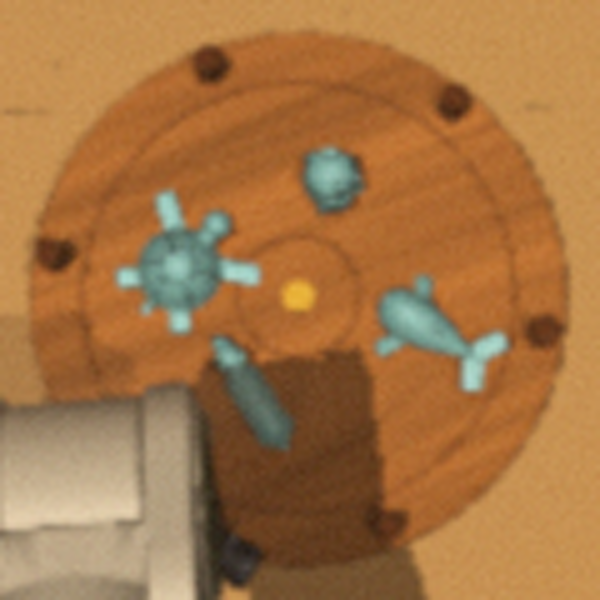

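The view shows the stand turned about 17° with all four carvings riding undisturbed, so I'll continue the arc.

Emit:
drive_tool:
  series:
    - [[-0.0017, 0.0654, 0, 0, 0, 0.01667], [-0.0017, 0.0654, 0, 0, 0, 0.01667], [-0.0017, 0.0654, 0, 0, 0, 0.01667], [-0.0017, 0.0654, 0, 0, 0, 0.01667], [-0.0017, 0.0654, 0, 0, 0, 0.01667], [-0.0017, 0.0654, 0, 0, 0, 0.01667], [-0.0017, 0.0654, 0, 0, 0, 0.01667], [-0.0017, 0.0654, 0, 0, 0, 0.01667], [-0.0017, 0.0654, 0, 0, 0, 0.01667], [-0.0017, 0.0654, 0, 0, 0, 0.01667], [-0.0017, 0.0654, 0, 0, 0, 0.01667], [-0.0017, 0.0654, 0, 0, 0, 0.01667], [-0.0017, 0.0654, 0, 0, 0, 0.01667], [-0.0017, 0.0654, 0, 0, 0, 0.01667], [-0.0017, 0.0654, 0, 0, 0, 0.01667], [-0.0017, 0.0654, 0, 0, 0, 0.01667], [-0.0017, 0.0654, 0, 0, 0, 0.01667], [-0.0017, 0.0654, 0, 0, 0, 0.01667], [-0.0017, 0.0654, 0, 0, 0, 0.01667], [-0.0017, 0.0654, 0, 0, 0, 0.01667]]

```text
clock: 7.68
tcp_pos: [0.5818, 0.1818, 0.0747]
orientation: [-0.0, 0.715, 0.7, -0.0]
wrist_force: [-0.2, 0.4, 0.3]
finger_gap: -0.0
grip_force: 0.4
```

Emit:
drive_tool:
  series:
    - [[-0.0017, 0.0654, 0, 0, 0, 0.01667], [-0.0017, 0.0654, 0, 0, 0, 0.01667], [-0.0017, 0.0654, 0, 0, 0, 0.01667], [-0.0005, 0.0327, 0, 0, 0, 0.00833], [-0.0005, 0.0327, 0, 0, 0, 0.00833], [-0.0005, 0.0327, 0, 0, 0, 0.00833], [0, 0, 0, 0, 0, 0], [0, 0, 0, 0, 0, 0]]

```text
clock: 8.68
tcp_pos: [0.6169, 0.1766, 0.0749]
orientation: [0.0, 0.792, 0.611, 0.0]
wrist_force: [0.2, -0.6, 0.5]
finger_gap: 0.0001
grip_force: 0.0
```

```bash
python3 - <<'E'
from h import *
s=env.get_state();print(s["clock"],s["tcp_pos"],s["orientation"],s["wrist_force"],s["joint_pos"])
im=viewer.read_camera("top");cv2.imwrite("pics/t3.png",cv2.resize(im[125:245,250:370,::-1],None,fx=5,fy=5,interpolation=cv2.INTER_CUBIC))
E
```

```text
8.675 [0.61692282 0.17663526 0.0748567 ] [6.37362642e-05 7.91634141e-01 6.10995401e-01 4.42906640e-05] [ 0.20899899 -0.56645199  0.54892811] [ 1.53895120e-01  5.37548199e-01 -5.26888187e-02  9.80420221e-01
 -6.89239266e-05  1.98085300e+00]
```

View pics/t3.png

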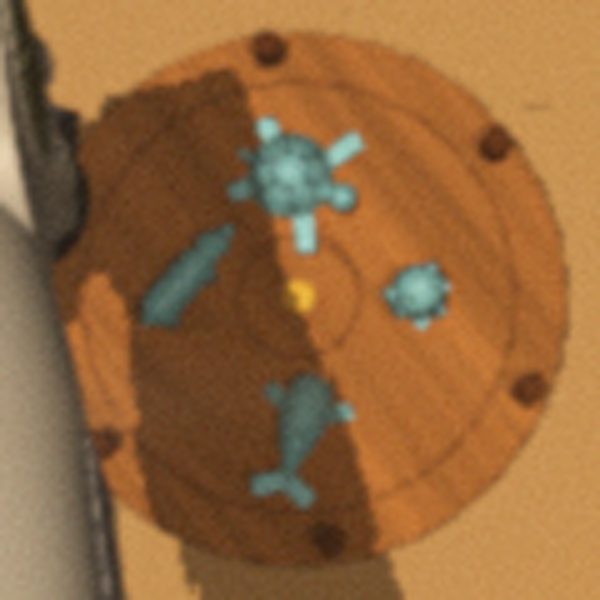

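The turtle is now on the far side, shell centre at crop (291,172), i.e. pixel (308.2,159.4), with the hub at (309.8,183.9).

```bash
python3 - <<'E'
from h import *
h=ray("top",(309.8,183.9),.048)[:2];print(h)
for u in [(308.2,159.4),(307.5,159.4),(308.7,159.4)]:
  t=ray("top",u,.064)[:2]
  for a in (h,np.array([.579,.0317])):
    d=t-a;print(t,np.hypot(*d),np.degrees(np.arctan2(d[1],d[0])))
E
```

```text
[0.57708234 0.0312898 ]
[0.64776108 0.03461821] 0.07075706511528364 2.6961915349401804
[0.64776108 0.03461821] 0.06882297679651186 2.430169803023732
[0.64779383 0.03667125] 0.07091596561534014 4.352072151854215
[0.64779383 0.03667125] 0.06897321315195575 4.133185274047998
[0.64773769 0.0331517 ] 0.07067987334104521 1.5095043257565934
[0.64773769 0.0331517 ] 0.06875301603868177 1.2098755375091308
```

Emit:
drive_tool:
  series:
    - [[0, 0.0275, 0, 0, 0, 0.007], [0, 0.0275, 0, 0, 0, 0.007], [0, 0, 0, 0, 0, 0], [0, 0, 0, 0, 0, 0], [0, -0.08, 0, 0, 0, 0], [0, -0.1, 0, 0, 0, 0], [0, 0, -0.35, 0, 0, 0], [0, 0, -0.35, 0, 0, 0], [0, 0, -0.35, 0, 0, 0], [0, 0, -0.2, 0, 0, 0], [0, 0, 0, 0, 0, 0], [0, 0, 0, 0, 0, 0], [0, 0, 0, 0, 0, 0]]

```text
clock: 10.35
tcp_pos: [0.6016, 0.1813, 0.223]
orientation: [-0.001, 0.805, 0.593, -0.001]
wrist_force: [0.0, 0.3, 0.3]
finger_gap: -0.0001
grip_force: 0.0
```

```bash
python3 - <<'E'
from h import *
s=env.get_state();print(s["clock"],s["tcp_pos"],s["orientation"],s["wrist_force"])
w=viewer.read_camera("wrist");im=viewer.read_camera("top")
a=cv2.resize(im[125:245,250:370,::-1],(400,400),interpolation=cv2.INTER_CUBIC)
cv2.imwrite("pics/t4.png",np.hstack([a,w[:,160:560,::-1]]))
E
```

```text
10.35 [0.60157184 0.18130176 0.22299793] [-7.30909649e-04  8.04879730e-01  5.93436007e-01 -1.33841883e-03] [0.00178738 0.33045766 0.32170771]
```

View pics/t4.png

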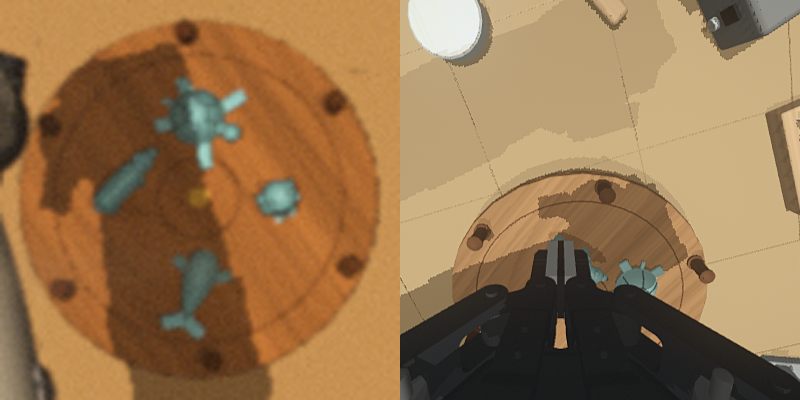

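The left view shows the turtle straight across at (309.1,159.2); the wrist view shows its shell near (397,280), with no contact. Now the hover shift.

```bash
python3 - <<'E'
from h import *
s=env.get_state()
print("wrist",wray((397,281),.062,s))
t=ray("top",(309.1,159.2),.064);print("top",t)
viewer.read_camera("scene")
for n in("turtle","owl"):
  for d in models.silhouettes(n,"scene")[:1]: print(n,d["score"],d["location"],ray("scene",d["location"],.06))
im=viewer.read_camera("scene")[180:290,260:420,::-1]
cv2.imwrite("pics/s5.png",cv2.resize(im,None,fx=5,fy=5,interpolation=cv2.INTER_CUBIC))
q=s["orientation"];R=Ro.from_quat([q[1],q[2],q[3],q[0]]).as_matrix();print(R)
print("tool shift/0.12",R.T@(np.array([.648,.0325,.150])-s["tcp_pos"])/.12)
E
```

```text
wrist [0.65227448 0.0468949  0.062     ]
top [0.64831094 0.03196901 0.064     ]
turtle 0.81 [326.7, 239.9] [0.66171408 0.03840256 0.06      ]
owl 0.61 [312.0, 215.6] [ 0.58905356 -0.04034635  0.06      ]
[[ 2.95703093e-01  9.55276863e-01 -2.40755543e-03]
 [ 9.55279355e-01 -2.95704669e-01 -3.19203489e-04]
 [-1.01685309e-03 -2.20549854e-03 -9.99997051e-01]]
tool shift/0.12 [-1.07024371  0.73470038  0.61092167]
```

View pics/s5.png

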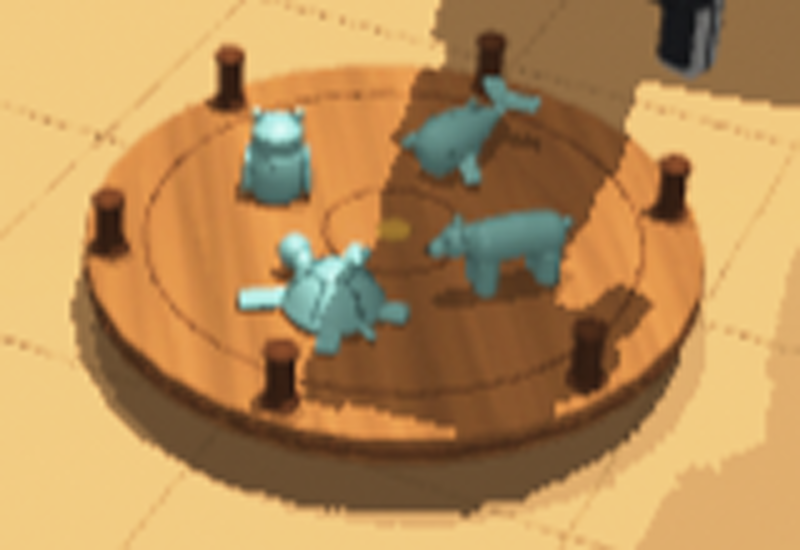

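Relative to the hub, the scene view also puts the turtle straight across. To refine the shell centre I'll put the wrist camera directly above it.

Emit:
drive_tool:
  series:
    - [[-0.302, 0.123, 0, 0, 0, 0], [-0.302, 0.123, 0, 0, 0, 0], [-0.302, 0.123, 0, 0, 0, 0], [-0.302, 0.123, 0, 0, 0, 0], [-0.302, 0.123, 0, 0, 0, 0], [-0.302, 0.123, 0, 0, 0, 0], [0, 0, 0, 0, 0, 0], [0, 0, 0, 0, 0, 0], [0, 0, 0, 0, 0, 0]]

```text
clock: 11.78
tcp_pos: [0.6228, -0.0515, 0.2248]
orientation: [-0.0, 0.805, 0.594, 0.0]
wrist_force: [-0.2, 1.3, 0.3]
finger_gap: -0.0001
grip_force: 0.0
```

```bash
python3 - <<'E'
from h import *
s=env.get_state();print(s["clock"],s["tcp_pos"],s["orientation"])
w=viewer.read_camera("wrist");cv2.imwrite("pics/w6.png",w[:,:,::-1])
for d in models.silhouettes("turtle","wrist")[:1]: print(d["score"],d["location"],d["region"].sum())
E
```

```text
11.775 [ 0.62283308 -0.05145347  0.22480307] [-1.73150257e-04  8.04517362e-01  5.93929103e-01  7.03975200e-05]
0.96 [320.8, 98.0] 3370
```

View pics/w6.png

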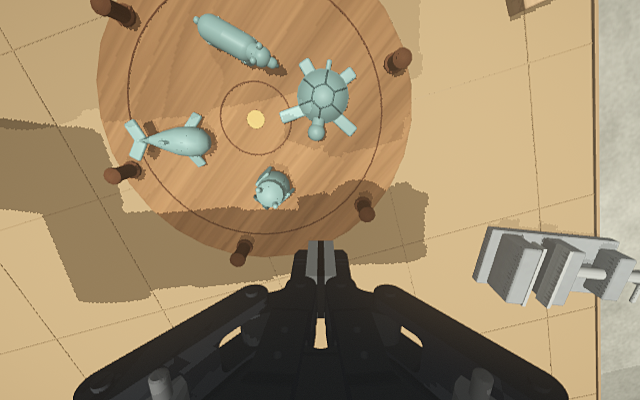

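The clear view shows the shell's central plate at (322,96) and the hub at (256,119).

```bash
python3 - <<'E'
from h import *
s=env.get_state()
h=wray((256,119),.048,s);a=wray((322,96),.071,s);b=wray((322.5,95.5),.06,s);print(h,a,b)
d=a-h;print(np.degrees(np.arctan2(d[1],d[0])),np.hypot(*d[:2]))
q=s["orientation"];R=Ro.from_quat([q[1],q[2],q[3],q[0]]).as_matrix()
print((R.T@(np.array([a[0],a[1],.130])-s["tcp_pos"])/.12))
E
```

```text
[0.5794018  0.03235676 0.048     ] [0.64964523 0.0330075  0.071     ] [0.65038901 0.03360582 0.06      ]
0.5307727885227741 0.07024644027377554
[0.73811256 0.00607921 0.79069597]
```

Emit:
drive_tool:
  series:
    - [[0.184, 0.0015, 0, 0, 0, 0], [0.184, 0.0015, 0, 0, 0, 0], [0.184, 0.0015, 0, 0, 0, 0], [0.184, 0.0015, 0, 0, 0, 0], [0, 0, 0, 0, 0, 0], [0, 0, 0.2, 0, 0, 0], [0, 0, 0.2, 0, 0, 0], [0, 0, 0.2, 0, 0, 0], [0, 0, 0.2, 0, 0, 0], [0, 0, 0.12, 0, 0, 0], [0, 0, 0.06, 0, 0, 0], [0, 0, 0, 0, 0, 0], [0, 0, 0, 0, 0, 0]]

```text
clock: 13.5
tcp_pos: [0.6504, 0.0316, 0.1082]
orientation: [0.001, 0.805, 0.593, 0.001]
wrist_force: [0.3, -0.2, -0.2]
finger_gap: 0.0003
grip_force: 0.0
```

Emit:
drive_tool:
  series:
    - [[0, 0, 0, 0, 0, 0], [0, 0, 0, 0, 0, 0], [0, 0, 0, 0, 0, 0], [0, 0, 0, 0, 0, 0], [0, 0, 0, 0, 0, 0], [0, 0, 0, 0, 0, 0], [0, 0, 0, 0, 0, 0], [0, 0, 0, 0, 0, 0], [0, 0, 0, 0, 0, 0], [0, 0, 0, 0, 0, 0], [0, 0, 0, 0, 0, 0], [0, 0, 0, 0, 0, 0], [0, 0, 0, 0, 0, 0], [0, 0, 0, 0, 0, 0], [0, 0, 0, 0, 0, 0], [0, 0, 0, 0, 0, 0], [0, 0, 0, 0, 0, 0], [0, 0, 0, 0, 0, 0]]

```text
clock: 15.75
tcp_pos: [0.6497, 0.0316, 0.1072]
orientation: [-0.0, 0.805, 0.593, 0.0]
wrist_force: [0.2, 0.2, -0.1]
finger_gap: 0.0
grip_force: 0.0
```

Emit:
drive_tool:
  series:
    - [[0, 0, -0.3, 0, 0, 0], [0, 0, -0.3, 0, 0, 0], [0, 0, -0.3, 0, 0, 0], [0, 0, 0, 0, 0, 0], [0, 0, 0, 0, 0, 0], [0, 0, 0, 0, 0, 0]]

```text
clock: 16.5
tcp_pos: [0.6489, 0.0317, 0.2135]
orientation: [-0.001, 0.805, 0.593, -0.001]
wrist_force: [-0.1, 0.6, 0.1]
finger_gap: 0.0001
grip_force: 0.0
```

```bash
python3 -c "
from h import *
print(env.get_state()['tcp_pos']);print(order.hand_in())"
```

```text
[0.64891191 0.03165738 0.21354107]
the job is handed in; nothing more can be done
None
```

I turned the stand about 96° clockwise, which put the turtle within about 1° of straight across on the visitor's side. I held the fingertips about 16 mm above the middle of its shell for about 2.5 s without contact, then raised the arm clear and handed the job in at 16.5 s.

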